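Load a drilled plate into the weld jig and swing the strap shut

TASK

Take the plate with the two holes out of its holder, lay it flat on the bare bench and let go, then take it by its other half and lower it over the two pins of the weld jig, large hole on the thick pin, until it rests flush on the seat. Then push the knobbed end of the jig's strap round over the plate until it is fully against its stop post. Leave the other things on the bench where they are.

Things in the scene. Friction and masses are not known exactly. Their poses are not given: they have to be found in the camera images.
- plate: Flat aluminium plate, loose, 170 (x) x 56 (y) x 12 mm (z), about 0.3 kg, with two through holes on its long centre line: large, diameter 18 mm, at x = -58 mm; small, diameter 12 mm, at x = +55 mm. Origin at the centre of its underside, z up. Starts flat in the holder, in line with it, underside 14 mm above the bench; only its small-hole half (x over +20 mm) is free for the fingers.
- rack: Dark steel holder, fixed to the bench. Origin on the bench surface under the waiting plate's centre; x along the plate, z up. The plate rests on a rail 24 mm wide, x = -94 to +82 mm, top at z = 14 mm. Foot plate 6 mm thick, x = -96 to +20 mm, y = -45 to +45 mm. Lift the plate straight up out of it.
- rack_cheeks (a point): Middle of the holder's walled part, at the height of the wall tops (45 mm above the bench); axes as the holder's. Two side walls, inner faces 4 mm clear of the plate's edges, outer faces at y = -38 and +38 mm, run over x = -57 to +57 mm from here; an end wall closes the -x end. They enclose the plate's large-hole half.
- jig: Weld jig, steel, fixed to the bench. Foot plate 190 (x) x 130 (y) x 8 mm. Origin on the bench surface under the middle of the seat; x along the seat, z up. The seat is a rail 34 mm wide and 172 mm long, top at z = 24 mm. The strap's pivot post stands at x = -74, y = +46 mm.
- jig_seat (a point): Centre of the seat's top face (24 mm above the bench), where the plate's origin comes to rest; axes as the jig's, and the plate's x must point along this x.
- thick_pin (a point): Top of the thick locating pin, diameter 16 mm, at x = -58 mm of the jig. Both pins stand 18 mm above the seat: straight for 10 mm, then a nose that tapers to 0.4 of the diameter.
- thin_pin (a point): Top of the thin locating pin, diameter 10 mm, at x = +55 mm of the jig, 18 mm above the seat.
- jig_cheeks (a point): Middle between the jig's two side cheeks, at the height of their tops (60 mm above the bench); axes as the jig's. They run over x = -36 to +36 mm from here, inner faces at y = -33 and +33 mm, outer at -41 and +41 mm, with low ribs (to 30 mm above the bench) out to 54 mm. They leave no room for fingers beside the plate's small-hole half.
- stop_post (a point): Top of the strap's stop post, diameter 12 mm, 56 mm above the bench, at x = -58, y = -46 mm of the jig.
- strap (a joint): Angle (rad) of the jig's strap about its upright pivot. 0 = fully open, 1.833 = against its stop, pointing to the jig's -y across the plate; it grows anticlockwise seen from above. In the jig's frame the strap points in the direction 2.880 rad + this value from +x. Starts between 0 and 0.35, clear of the seat. Turns easily (light friction) and stays where it is left.
- strap_hinge (a point): Strap's pivot axis, at mid height of the strap. The strap is a steel bar 108 mm long from here, 20 mm wide and 8 mm thick, from z = 44 to 52 mm above the bench; it passes 8 mm above a seated plate.
- strap_knob (a point): Top centre of the upright round knob (diameter 16 mm, z = 52 to 74 mm) on the strap, 95 mm from the pivot, near the free end.
- tee: Bystander, loose: polished tee piece standing upright, diameter 46 mm, 100 mm tall, its cross tube 85 mm along y. Origin at the centre of its underside.
- pipe_u: Bystander, loose: U of ribbed pipe standing on its two ends, 44 (x) x 144 (y) x 118 mm. Origin at the centre of its underside.
- pliers: Bystander, loose: pliers lying flat, 62 (x) x 195 (y) x 13 mm. Origin at the centre of its underside.
- hex_wrench: Bystander, loose: hex key lying flat, 30 (x) x 82 (y) x 5 mm. Origin at the centre of its underside.
- clamp: Bystander, loose: C-clamp lying on its side, 145 (x) x 105 (y) x 22 mm. Origin at the centre of its underside.

How it is judged (in metres and radians):
On the way, in this order (a step that is already met when the one before it is completed fails the run):
1. the plate lies flat on the bare bench, let go (height (world z) of plate below 0.006 m and angle between plate's own z axis and vertical below 0.05 rad and contact force between the fingers and plate below 0.1 N), for 0.2 s.
2. the plate sits over both pins, flush on the jig's seat, the strap not yet over it (horizontal distance between plate and jig_seat below 0.004 m and z of plate in the frame of jig_seat between -0.002 and 0.002 m and angle between the x axis of plate and the x axis of jig, either way round below 0.05 rad and angle between plate's own z axis and vertical below 0.03 rad and value of joint strap below 1.2 rad), for 0.2 s.
At the end, for the whole second after the job is handed in: The plate rests flush on the jig's seat over both pins (within 4 mm sideways, 2 mm in height, 0.05 rad in direction, tilt under 0.03 rad), released and at rest, and the strap is within 0.06 rad of its stop (joint above 1.77 rad) (horizontal distance between plate and jig_seat below 0.004 m and z of plate in the frame of jig_seat between -0.002 and 0.002 m and angle between the x axis of plate and the x axis of jig, either way round below 0.05 rad and angle between plate's own z axis and vertical below 0.03 rad and value of joint strap above 1.77 rad and linear speed of plate below 0.01 m/s and contact force between the fingers and plate below 0.1 N); the robot touches nothing.
It fails at once if one of the bystanders is shifted by more than 30 mm (distance of any of tee, pipe_u, pliers, hex_wrench, clamp from where it was at the start of the episode above 0.03 m).
It also fails if it takes over 72 s, if anything falls off the work surface, if the arm or the gripper's body presses on something with over 40 N, if the wrist force passes 120 N, or if a joint passes its speed limit or range.

ROBOT

A 6-joint arm with a two-finger parallel gripper is mounted at the origin on a cart in front of the work surface, level with it; the furniture and walls round the work are solid. World frame = base frame: x ahead of the robot, y to its left, z up, the work surface at z = 0. Lengths are in mm, angles in rad, forces in N, time in s.
With the tool pointing down it reaches from about 275 to 825 mm from the base axis. Payload 4.9 kg.
Tool frame: the origin (TCP) lies between the finger pads; the fingertips stand 22 mm ahead of it and the grasp point (between the pads) lies 3 mm ahead of it (r.tip_reach is the z of the fingertips in the tool frame, in mm); z points along the fingers, y is the line along which they close (so a half turn about z gives the same grasp; the last joint's range is limited). The gripper opens to 85 mm and grips with 20 to 120 N. Pads are 22 mm wide; open, the fingers measure 114 mm over their backs; the gripper's body (76 mm by 85 mm) begins 54 mm behind the grasp point. The pads swing forward as they close: fully open they stand 13 mm farther back than shut.
Start: joints at [1.149, 0.326, -0.193, 1.052, 0, 1.437], TCP at [156.108, 527.398, 253.281] pointing down, gripper open.
Joint ranges: [-2.65, 2.65], [-0.97, 1.79], [-1.3, 1.35], [-1.93, 2.1], [-1.47, 1.37], [-3.14, 3.14]. Speed limits (rad/s): [2.57, 2.57, 3.14, 3.14, 3.14, 3.14].

INTERFACE

Orientations are given as a rotation vector (axis times angle).
In Python, from plant import r gives the robot as it stands.
- The arm moves only by the tool send_rows, never from a script. Its argument "rows" is a list of rows, each a list of 7 numbers: the turn, a rotation vector about the world's x, y, z in rad, then the shift along the world's x, y, z in mm, then the closure, from -1 (fully open) to 1 (shut). A call has 1 to 5 rows; each row shifts and turns the commanded pose from where the row before left it; what a row does not reach is not made up. A row lasts 1/12 s, in which the tool goes at most 41.7 mm and 7.16 degrees, less where a joint would pass 70% of its speed; a pose out of reach is approached as far as the arm can. A call is refused whole if a number of a shift passes 41.7 or a number of a turn 0.125, either way. A call with a gripper value outside its range is refused whole. The fingers move at their own pace and stop on an object; the grip force is fixed at half the most. Time passes only in rows, so rows that do not move let the fingers close. It gives the time, the measured TCP pose, the force, the opening and the grip force at its end, in the units of the state.
- r.get_obs(): the state, without advancing time (a new reading comes with each control period).
- r.get_image(name): name is "scene" or "top" or "wrist"; returns a dict with "pixels" (480x640x3 uint8, blue, green, red), "depth" (480x640 float32, mm along the optical axis (not along the pixel's ray), 0 where there is no reading), "intrinsics" (3x3 intrinsics, pixels), "k1" (the pictures are not rectified: a ray, as slopes to the right and down, at radius r is drawn at 1 + k1 r^2 times it, then the intrinsics apply), "R" (3x3) and "t" (3): a world point X has camera coordinates R X + t. Camera axes: x right, y down, z forward; pixel columns grow to the right and rows downward; lengths in mm; the calibration is good to about 2 mm. A picture is of the moment at which its call begins.
- r.job_done(): hands the job in; it is judged then, once.
The state is a dict: "time": time; "qpos": joint angles; "joint_vel": joint speeds; "effort": joint torques, N m; "eef_pos": TCP position; "tool_rot": TCP orientation; "force": force on the tool from outside, world axes, zero at the start; "ft_torque": the same for the moment, N m; "grip_width": finger opening in mm; "grip_force": force on a finger pad.
Only numpy, scipy, OpenCV 4.12 (cv2) and the standard library are available. Lean on these libraries where they do the work, as an engineer would, in place of code of your own. Each camera call takes 0.05 s, during which the arm holds its last target. There are 200 camera calls.

## Working session

There is one attempt and no reset: what is moved stays moved. The work goes in short steps, Python scripts to look and compute and a tool call to move; the robot and the scene stay as the last step left them, time stands still between calls to the robot, and variables do not carry over. Pictures are saved under pics/ and viewed, at most 13 in all, crops included, and the job is handed in when it is done.

Besides the shell and the picture viewer there is one more tool, called after "Emit:" by a JSON object that holds its "name" and its "arguments". send_rows: Moves the arm, as the interface text tells. Its arguments: {"type":"object","properties":{"rows":{"type":"array"}},"required":["rows"]}

```bash
ls; mkdir -p pics; python3 - <<'E'
from plant import r
import cv2,numpy as np
o=r.get_obs();print(o)
for n in("top","scene"):
    d=r.get_image(n);cv2.imwrite(f"pics/{n}0.png",d["pixels"]);np.savez(f"pics/{n}0.npz",**d)
    print(n,d["intrinsics"],d["k1"],d["R"],d["t"])
E
```

```text
pics
{'time': 0.0, 'qpos': array([ 1.14878708e+00,  3.26920668e-01, -1.93631422e-01,  1.05196415e+00,
       -1.62480399e-05,  1.43662692e+00]), 'joint_vel': array([ 3.59288482e-04,  4.50293188e-05, -8.81031879e-04, -4.28187216e-04,
        1.01238166e-04, -9.74565698e-04]), 'effort': array([-8.22660277e-04, -4.43403769e+01,  2.62440437e+01,  1.54876703e-02,
       -2.66476827e-04,  5.67347172e-06]), 'eef_pos': array([155.88304351, 526.86898017, 252.49638084]), 'tool_rot': array([-4.50512886e-01, -3.10866009e+00,  2.60446862e-03]), 'force': array([ 0.03900949,  0.85862536, -1.33855701]), 'ft_torque': array([-0.00472733, -0.01542383,  0.020634  ]), 'grip_force': 0.0, 'grip_width': 85.2677943193034}
top [[607.80426349   0.         321.61739924]
 [  0.         607.80426349 247.73644849]
 [  0.           0.           1.        ]] -0.1572794163755572 [[-0.01149213 -0.99984381 -0.01342695]
 [-0.99550153  0.01270307 -0.09389006]
 [ 0.09404596  0.01228756 -0.99549203]] [ -45.58548672  529.61443207 1597.66185688]
scene [[533.33270396   0.         311.8091668 ]
 [  0.         533.33270396 239.66885105]
 [  0.           0.           1.        ]] -0.044322365835862944 [[ 4.36481657e-01 -8.99713131e-01  2.14797749e-04]
 [-6.17683893e-01 -2.99833184e-01 -7.27025907e-01]
 [ 6.54179159e-01  3.17200795e-01 -6.86609994e-01]] [-287.60549131  344.31152139  901.13007394]
```

View pics/top0.png

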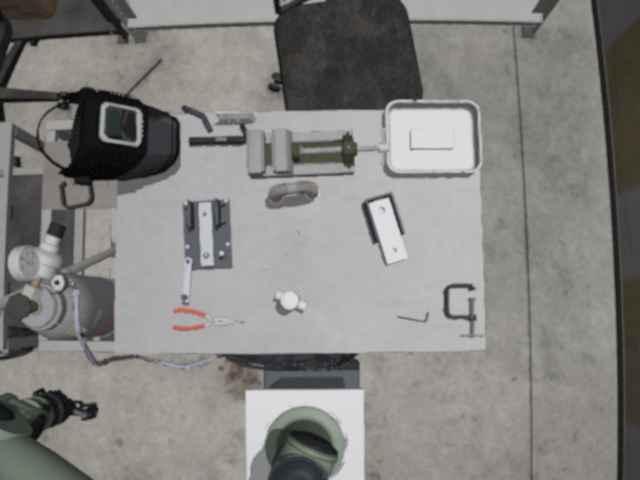

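View pics/scene0.png

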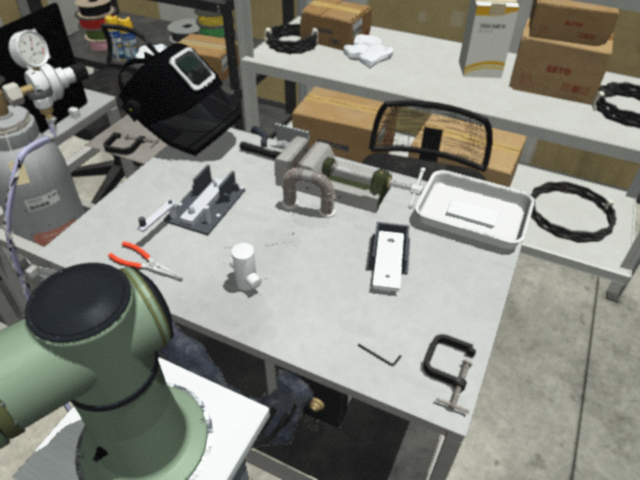

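Top view: the plate is in its rack at about (385,228), with its small hole toward the robot at (391,246). The jig is at (207,233), cheeks far and pivot near-left, and the strap knob is at (184,300). The tee is at (290,300), the U pipe at (293,190), the pliers at (205,320), the hex key at (413,318) and the clamp at (460,310). The scene view agrees. Now the rough positions.

```bash
cat > h.py <<'E'
import numpy as np,cv2
def undist(d,uv):
    K=d["intrinsics"];uv=np.atleast_2d(uv).astype(float)
    q=np.c_[(uv[:,0]-K[0,2])/K[0,0],(uv[:,1]-K[1,2])/K[1,1]];s=q.copy()
    for _ in range(20): s=q/(1+float(d["k1"])*(s**2).sum(1,keepdims=True))
    return s
def ray(d,uv,z):
    "pixels -> world points on plane z"
    s=undist(d,uv);D=np.c_[s,np.ones(len(s))]@d["R"];c=-d["R"].T@d["t"]
    return c+D*((z-c[2])/D[:,2])[:,None]
def proj(d,X):
    c=np.atleast_2d(X)@d["R"].T+d["t"];s=c[:,:2]/c[:,2:];s=s*(1+float(d["k1"])*(s**2).sum(1,keepdims=True))
    K=d["intrinsics"];return s*[K[0,0],K[1,1]]+[K[0,2],K[1,2]]
E
python3 - <<'E'
from h import *
d=np.load("pics/top0.npz")
print(ray(d,[[385,228],[391,246],[380,212]],26).round())
print("pins",ray(d,[[207,213],[204,254]],36).round())
print("jigfoot corners",ray(d,[[184,200],[230,199],[231,267],[186,269]],8).round())
print("strap",ray(d,[[187,262],[184,300]],48).round())
print("byst",ray(d,[[290,310],[293,198],[205,320],[413,318],[460,310],[175,320],[320,160],[115,300],[484,350]],0).round())
cv2.imwrite("pics/topc.png",cv2.resize(d["pixels"][180:350,160:500],(800,400),interpolation=cv2.INTER_CUBIC))
E
```

```text
[[ 580. -222.   26.]
 [ 531. -237.   26.]
 [ 623. -210.   26.]]
pins [[626. 255.  36.]
 [515. 262.  36.]]
jigfoot corners [[667. 325.   8.]
 [668. 197.   8.]
 [481. 194.   8.]
 [477. 317.   8.]]
strap [[493. 305.  48.]
 [393. 313.  48.]]
byst [[ 364.   35.    0.]
 [ 669.   25.    0.]
 [ 339.  266.    0.]
 [ 338. -295.    0.]
 [ 358. -424.    0.]
 [ 339.  349.    0.]
 [ 774.  -50.    0.]
 [ 394.  519.    0.]
 [ 248. -487.    0.]]
```

View pics/topc.png

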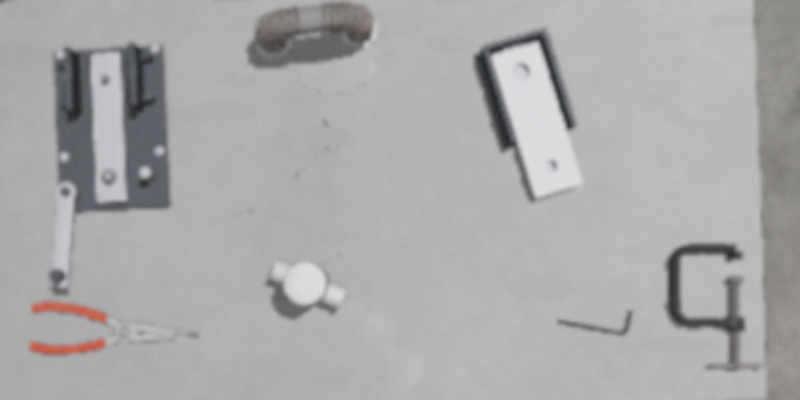

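Emit:
{"name": "send_rows", "arguments": {"rows": [[0, 0, 0.023, 15.4, -30.4, 0, -1], [0, 0, 0.023, 15.4, -30.4, 0, -1], [0, 0, 0.023, 15.4, -30.4, 0, -1], [0, 0, 0.023, 15.4, -30.4, 0, -1], [0, 0, 0.023, 15.4, -30.4, 0, -1]]}}

```text
time: 0.52
eef_pos: [233.2, 373.8, 252.9]
tool_rot: [-0.268, -3.13, 0.001]
force: [0.8, -0.1, -0.6]
grip_width: 85.5
grip_force: 0.0
```

Emit:
{"name": "send_rows", "arguments": {"rows": [[0, 0, 0.023, 15.4, -30.4, 0, -1], [0, 0, 0.023, 15.4, -30.4, 0, -1], [0, 0, 0.023, 15.4, -30.4, 0, -1], [0, 0, 0.023, 15.4, -30.4, 0, -1], [0, 0, 0.023, 15.4, -30.4, 0, -1]]}}

```text
time: 0.93
eef_pos: [310.2, 221.8, 253.1]
tool_rot: [-0.088, -3.14, 0.0]
force: [0.5, 0.5, -0.4]
grip_width: 85.3
grip_force: 0.0
```

Emit:
{"name": "send_rows", "arguments": {"rows": [[0, 0, 0.023, 15.4, -30.4, 0, -1], [0, 0, 0.023, 15.4, -30.4, 0, -1], [0, 0, 0.023, 15.4, -30.4, 0, -1], [0, 0, 0.023, 15.4, -30.4, 0, -1], [0, 0, 0.023, 15.4, -30.4, 0, -1]]}}

```text
time: 1.35
eef_pos: [387.3, 69.7, 253.2]
tool_rot: [0.091, -3.14, -0.0]
force: [0.3, 0.7, -0.3]
grip_width: 85.5
grip_force: 0.0
```

Emit:
{"name": "send_rows", "arguments": {"rows": [[0, 0, 0.023, 15.4, -30.4, 0, -1], [0, 0, 0.023, 15.4, -30.4, 0, -1], [0, 0, 0.023, 15.4, -30.4, 0, -1], [0, 0, 0.023, 15.4, -30.4, 0, -1], [0, 0, 0.023, 15.4, -30.4, 0, -1]]}}

```text
time: 1.77
eef_pos: [464.3, -82.3, 253.0]
tool_rot: [0.271, -3.129, -0.001]
force: [-0.1, -0.1, 0.4]
grip_width: 85.5
grip_force: 0.0
```

Emit:
{"name": "send_rows", "arguments": {"rows": [[0, 0, 0.023, 15.4, -30.4, 0, -1], [0, 0, 0.023, 15.4, -30.4, 0, -1], [0, 0, 0.023, 15.4, -30.4, 0, -1], [0, 0, 0.023, 15.4, -30.4, 0, -1], [0, 0, 0.023, 15.4, -30.4, 0, -1]]}}

```text
time: 2.18
eef_pos: [541.3, -234.1, 252.7]
tool_rot: [0.451, -3.108, -0.001]
force: [0.8, 0.1, 0.5]
grip_width: 85.5
grip_force: 0.0
```

```bash
python3 - <<'E'
from plant import r
from h import *
o=r.get_obs();print(o["time"],o["qpos"].round(3),o["eef_pos"],o["tool_rot"],r.tip_reach)
d=r.get_image("wrist");cv2.imwrite("pics/w1.png",d["pixels"]);np.savez("pics/w1.npz",**d)
print(d["k1"],d["R"],-d["R"].T@d["t"])
E
```

```text
2.1833 [-0.533  0.401 -0.083  1.087  0.    -0.821] [ 541.33360459 -234.08824728  252.72669141] [ 4.50756678e-01 -3.10842003e+00 -1.12275778e-03] 22.0
-0.08637910565600586 [[-2.85092900e-01  9.58499730e-01  5.53679440e-04]
 [ 9.10600365e-01  2.70665461e-01  3.12325444e-01]
 [ 2.99213991e-01  8.95459473e-02 -9.49975005e-01]] [ 463.37206339 -258.02486217  373.1031674 ]
```

View pics/w1.png

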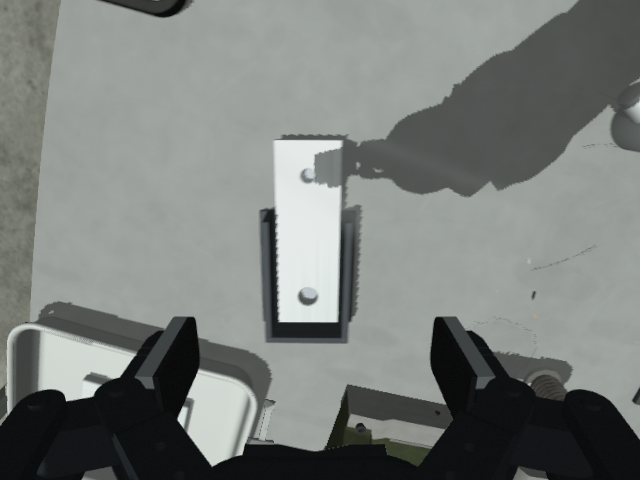

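Wrist view: the plate's corners are at about (275,140), (342,140), (340,323) and (277,323). The small hole is at (308,174) and the large hole at (308,296).

```bash
cat >> h.py <<'E'
def plate(d,holes,z):
    "pose from refined hole pixels: large, small (given as pixel centres)"
    p=ray(d,holes,z)[:,:2];v=p[1]-p[0];a=np.arctan2(v[1],v[0])
    c=(p[0]+p[1])/2+1.5*v/np.linalg.norm(v)
    return c,a,np.linalg.norm(v)
def edge(g,p,dirv,n=14):
    "subpixel position of strongest gradient along dirv near p"
    t=np.arange(-n,n+.1,.25);P=np.array(p)+t[:,None]*np.array(dirv)
    s=cv2.remap(g,P[:,:1].astype(np.float32),P[:,1:].astype(np.float32),cv2.INTER_LINEAR).ravel()
    s=cv2.GaussianBlur(s[None].astype(np.float32),(0,0),3).ravel();k=np.argmax(abs(np.gradient(s)));return P[k]
E
python3 - <<'E'
from h import *
d=np.load("pics/w1.npz");g=cv2.cvtColor(d["pixels"],cv2.COLOR_BGR2GRAY)
m=(g>215).astype(np.uint8);m[:130]=0;m[330:]=0;m[:,:255]=0;m[:,360:]=0
L=[edge(g,(275.5,y),(1,0),6) for y in range(180,318,6)]
R=[edge(g,(341,y),(1,0),6) for y in range(190,318,6)]
l=ray(d,L,26)[:,:2];rr=ray(d,R,26)[:,:2]
def fit(p):
    f=cv2.fitLine(p.astype(np.float32),cv2.DIST_HUBER,0,.01,.01).ravel();return f
fl,fr=fit(l),fit(rr);print(fl,fr, np.arctan2(fl[1],fl[0]),np.arctan2(fr[1],fr[0]))
n=np.array([-fl[1],fl[0]]);print("width",(fr[2:]-fl[2:])@n, "mid",((fr[2:]+fl[2:])/2))
T=edge(g,(296,140),(0,1),8);B=edge(g,(308,323),(0,1),8);print(T,B,ray(d,[T,B],26))
print(plate(d,[[308,296],[308.5,174.5]],26))
E
```

```text
[ 9.5985836e-01  2.8048527e-01  5.8880353e+02 -2.5672400e+02] [ 9.5956832e-01  2.8147584e-01  5.9780017e+02 -1.9443481e+02] 0.2842996 0.28533182
width 57.26537 mid [ 593.3019 -225.5794]
[296.  139.5] [308.   321.75] [[ 493.22028518 -264.90386344   26.        ]
 [ 653.47670786 -207.73656615   26.        ]]
(array([ 571.34292744, -231.48904814]), np.float64(-2.8611279153779674), np.float64(113.49861446255987))
```

Emit:
{"name": "send_rows", "arguments": {"rows": [[0, 0, -0.003, -7.9, -8.8, -30, -1], [0, 0, 0, 0, 0, -40, -1], [0, 0, 0, 0, 0, -40, -1], [0, 0, 0, 0, 0, -40, -1], [0, 0, 0, 0, 0, -30, -1]]}}

```text
time: 2.65
eef_pos: [531.4, -240.3, 69.9]
tool_rot: [0.444, -3.107, -0.004]
force: [-0.0, 1.4, -0.8]
grip_width: 85.7
grip_force: 0.0
```

Emit:
{"name": "send_rows", "arguments": {"rows": [[0, 0, 0, 0, 0, -20, -1], [0, 0, 0, 0, 0, -15.5, -1], [0, 0, 0, 0, 0, 0, -1], [0, 0, 0, 0, 0, 0, 1], [0, 0, 0, 0, 0, 0, 1]]}}

```text
time: 3.07
eef_pos: [533.7, -241.6, 38.6]
tool_rot: [-0.445, 3.109, -0.001]
force: [0.4, -0.2, 0.3]
grip_width: 64.1
grip_force: 0.0
```

Emit:
{"name": "send_rows", "arguments": {"rows": [[0, 0, 0, 0, 0, 0, 1], [0, 0, 0, 0, 0, 0, 1], [0, 0, 0, 0, 0, 0, 1], [0, 0, 0, 0, 0, 0, 1], [0, 0, 0, 0, 0, 0, 1]]}}

```text
time: 3.48
eef_pos: [534.2, -241.9, 39.8]
tool_rot: [-0.445, 3.108, -0.003]
force: [-1.7, 0.6, 6.3]
grip_width: 53.3
grip_force: 63.1
```

Emit:
{"name": "send_rows", "arguments": {"rows": [[0, 0, 0, 0, 0, 10, 1], [0, 0, 0, 0, 0, 20, 1], [0, 0, 0, 0, 0, 30, 1], [0, 0, 0, 0, 0, 30, 1], [0, 0, 0, 0, 0, 0, 1]]}}

```text
time: 3.9
eef_pos: [536.4, -243.3, 134.4]
tool_rot: [-0.444, 3.103, -0.01]
force: [1.7, -0.6, -1.7]
grip_width: 53.4
grip_force: 64.0
```

```bash
python3 - <<'E'
from plant import r
from h import *
o=r.get_obs();print(o["time"],o["eef_pos"],o["tool_rot"],o["force"],o["ft_torque"],o["grip_width"])
a=r.get_image("wrist");np.savez("pics/w2.npz",**a)
b=r.get_image("scene")
cv2.imwrite("pics/w2.png",np.hstack([a["pixels"][:,120:520],b["pixels"][150:350,300:500].repeat(2,0).repeat(2,1)[:480] if 0 else cv2.resize(b["pixels"][130:370,300:500],(400,480))]))
E
```

```text
3.9 [ 536.41656212 -243.34216621  134.41326789] [-0.44389126  3.10256172 -0.00999168] [ 1.72177382 -0.62488257 -1.73500912] [-0.14514863  0.02357274  0.03225651] 53.42899348238584
```

View pics/w2.png

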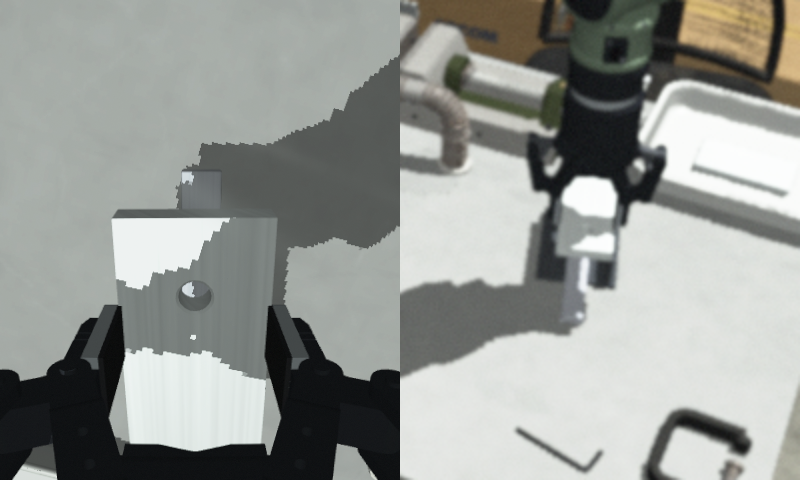

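The plate is held, with its small hole at about pixel (315,295) of the wrist image. Next I measure the tilt and height from depth.

```bash
cat >> h.py <<'E'
def cloud(d,u0,u1,v0,v1,st=4):
    u,v=np.meshgrid(np.arange(u0,u1,st),np.arange(v0,v1,st));uv=np.c_[u.ravel(),v.ravel()]
    z=d["depth"][uv[:,1],uv[:,0]];k=z>0;uv=uv[k];z=z[k]
    s=undist(d,uv);return (np.c_[s,np.ones(len(s))]*z[:,None]-d["t"])@d["R"]
def plane(P):
    for _ in range(4):
        A=np.c_[P[:,:2]-P[:,:2].mean(0),np.ones(len(P))];c=np.linalg.lstsq(A,P[:,2],rcond=None)[0];e=P[:,2]-A@c
        P=P[abs(e)<max(1.5,2*e.std())]
    return c,P.mean(0),e.std(),len(P)
E
python3 - <<'E'
from h import *
d=np.load("pics/w2.npz")
P=cloud(d,250,370,225,430)
print(plane(P))
c,m,_,_=plane(P);u=np.array([-.9597,-.281]);print("slope along plate x",c[:2]@u,"y",c[:2]@[.281,-.9597],m)
print("z at TCP",m[2]+c[:2]@(np.array([536.4,-243.3])-m[:2]))
E
```

```text
(array([-1.09530062e-02, -1.57100277e-02,  1.20329629e+02]), array([ 536.58376966, -246.72231786,  120.32962911]), np.float64(0.5134116557254065), 1502)
slope along plate x 0.014926117819678637 y 0.011999118892310109 [ 536.58376966 -246.72231786  120.32962911]
z at TCP 120.27787723311641
```

Emit:
{"name": "send_rows", "arguments": {"rows": [[0, 0, 0, 0, 0, 25, 1], [0, 0, 0.05, 0, 10, 25, 1], [0, 0, 0.1, 0, 17, 0, 1], [0, 0, 0.1, 0, 17, 0, 1], [0, 0, 0.1, 0, 17, 0, 1]]}}

```text
time: 4.42
eef_pos: [532.1, -179.5, 176.5]
tool_rot: [0.985, -2.981, -0.003]
force: [-0.1, -0.2, -4.0]
grip_width: 53.7
grip_force: 64.6
```

Emit:
{"name": "send_rows", "arguments": {"rows": [[0, 0, 0.1, 0, 17, 0, 1], [0, 0, 0.1, 0, 17, 0, 1], [0, 0, 0.1, 0, 17, 0, 1], [0, 0, 0.1, 0, 17, 0, 1], [0, 0, 0.1, 0, 17, 0, 1]]}}

```text
time: 4.83
eef_pos: [531.7, -94.2, 176.0]
tool_rot: [1.693, -2.644, -0.004]
force: [0.3, -0.3, -3.2]
grip_width: 53.6
grip_force: 64.6
```

Emit:
{"name": "send_rows", "arguments": {"rows": [[0, 0, 0.1, 0, 17, 0, 1], [0, 0, 0.1, 0, 17, 0, 1], [0, 0, 0.1, 0, 17, 0, 1], [0, 0, 0.1, 0, 17, 0, 1], [0, 0, 0.1, 0, 8, -10, 1]]}}

```text
time: 5.25
eef_pos: [532.9, -17.6, 167.5]
tool_rot: [-2.297, 2.142, 0.001]
force: [0.1, -0.3, -3.4]
grip_width: 53.3
grip_force: 64.7
```

Emit:
{"name": "send_rows", "arguments": {"rows": [[0, 0, 0.05, 0, 0, -30, 1], [0, 0, 0, 0, 0, -30, 1], [0, 0, 0, 0, 0, -30, 1], [0, 0, 0, 0, 0, 0, 1], [0, 0, 0, 0, 0, 0, 1]]}}

```text
time: 5.67
eef_pos: [530.3, -18.9, 75.6]
tool_rot: [2.341, -2.09, -0.009]
force: [1.0, -0.1, -2.3]
grip_width: 53.0
grip_force: 65.3
```

```bash
python3 - <<'E'
from plant import r
from h import *
o=r.get_obs();print(o["time"],o["qpos"].round(2),o["eef_pos"],o["tool_rot"],o["force"])
d=r.get_image("wrist");np.savez("pics/w3.npz",**d)
c,m,s,n=plane(cloud(d,250,370,225,430));print(c,m,s,n,"z at tcp",m[2]+c[:2]@(o["eef_pos"][:2]-m[:2]))
E
```

```text
5.6667 [-0.17  0.48 -0.46  0.63 -0.   -1.86] [530.34994027 -18.9134494   75.5635217 ] [ 2.34099255 -2.08951984 -0.00906971] [ 0.98721238 -0.07906562 -2.29733872]
[ 1.80528661e-03 -2.04477226e-02  6.14661028e+01] [531.74757007 -19.31154791  61.46610281] 0.5452868859689407 1502 z at tcp 61.45543947726872
```

Emit:
{"name": "send_rows", "arguments": {"rows": [[0, 0, 0, 0, 0, -20, 1], [0, 0, 0, 0, 0, -16, 1], [0, 0, 0, 0, 0, -8, 1], [0, 0, 0, 0, 0, -3, 1], [0, 0, 0, 0, 0, 0, 1]]}}

```text
time: 6.13
eef_pos: [533.6, -19.5, 31.4]
tool_rot: [-2.343, 2.092, -0.001]
force: [-0.2, -0.3, -3.1]
grip_width: 53.5
grip_force: 65.3
```

Emit:
{"name": "send_rows", "arguments": {"rows": [[0, 0, 0, 0, 0, 0, 1], [0, 0, 0, 0, 0, 0, 1]]}}

```text
time: 6.3
eef_pos: [534.2, -19.6, 32.0]
tool_rot: [-2.343, 2.091, -0.003]
force: [0.7, 0.9, -2.8]
grip_width: 53.4
grip_force: 65.3
```

Emit:
{"name": "send_rows", "arguments": {"rows": [[0, 0, 0, 0, 0, -2, 1], [0, 0, 0, 0, 0, -2, 1], [0, 0, 0, 0, 0, -1, 1], [0, 0, 0, 0, 0, 0, 1], [0, 0, 0, 0, 0, 0, 1]]}}

```text
time: 6.72
eef_pos: [533.6, -19.5, 25.9]
tool_rot: [-2.343, 2.092, -0.001]
force: [0.1, -0.6, -2.4]
grip_width: 53.3
grip_force: 65.5
```

Emit:
{"name": "send_rows", "arguments": {"rows": [[0, 0, 0, 0, 0, -1.5, 1], [0, 0, 0, 0, 0, 0, 1], [0, 0, 0, 0, 0, 0, -1], [0, 0, 0, 0, 0, 0, -1], [0, 0, 0, 0, 0, 0, -1]]}}

```text
time: 7.13
eef_pos: [533.3, -19.4, 24.4]
tool_rot: [-2.344, 2.092, -0.0]
force: [-0.3, -0.2, 0.0]
grip_width: 85.0
grip_force: 0.0
```

Emit:
{"name": "send_rows", "arguments": {"rows": [[0, 0, 0, 0, 0, 0, -1], [0, 0, 0, 0, 0, 0, -1], [0, 0, 0, 0, 0, 0, -1], [0, 0, 0, 0, 0, 40, -1], [0, 0, 0, 0, 0, 40, -1]]}}

```text
time: 7.55
eef_pos: [530.5, -19.0, 102.5]
tool_rot: [2.341, -2.09, -0.01]
force: [1.3, 0.1, 0.7]
grip_width: 85.6
grip_force: 0.0
```

Emit:
{"name": "send_rows", "arguments": {"rows": [[0, 0, 0, 0, 40, 40, -1], [0, 0, 0, 0, 20, 40, -1], [0, 0, 0, 0, 0, 40, -1], [0, 0, 0, 0, 0, 0, -1], [0, 0, 0, 0, 0, 0, -1]]}}

```text
time: 7.97
eef_pos: [535.0, 28.9, 213.6]
tool_rot: [-2.342, 2.089, -0.007]
force: [-0.9, -0.5, -0.3]
grip_width: 85.3
grip_force: 0.0
```

```bash
python3 - <<'E'
from plant import r
from h import *
o=r.get_obs();print(o["time"],o["qpos"].round(2),o["eef_pos"],o["tool_rot"],o["force"])
d=r.get_image("wrist");np.savez("pics/w4.npz",**d);cv2.imwrite("pics/w4.png",d["pixels"])
E
```

```text
7.9667 [-0.08  0.33 -0.3   0.94 -0.   -1.77] [535.04108962  28.92732816 213.60873808] [-2.34207757  2.08866942 -0.00741899] [-0.8611804  -0.483133   -0.26511578]
```

View pics/w4.png

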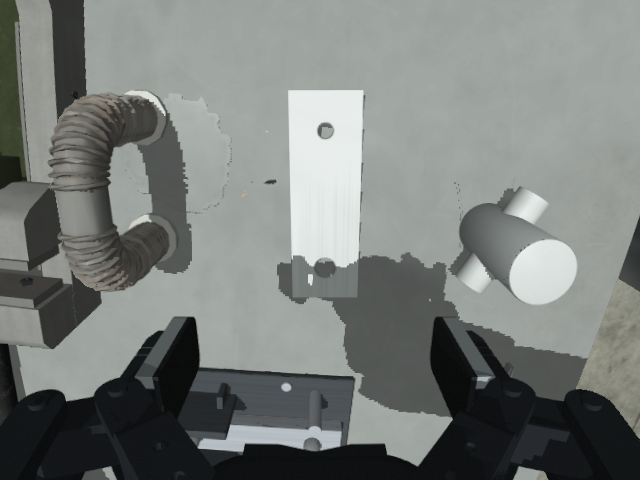

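The plate lies flat: corners at (289,91), (364,91), (358,297) and (292,297), small hole at (325,131), large hole at (325,267). The tee and the U pipe are clear of it.

```bash
cat >> h.py <<'E'
def fitplate(d,L,R,T,B,z):
    "L,R,T,B lists of rough edge pixels; image-top end is plate +x"
    g=cv2.cvtColor(d["pixels"],cv2.COLOR_BGR2GRAY);F=lambda P,v:ray(d,[edge(g,p,v,6) for p in P],z)[:,:2].astype(np.float32)
    ln=lambda p:cv2.fitLine(p,cv2.DIST_HUBER,0,.01,.01).ravel()
    fl,fr=ln(F(L,(1,0))),ln(F(R,(1,0)));t=F(T,(0,1)).mean(0);b=F(B,(0,1)).mean(0)
    u=t-b;u/=np.linalg.norm(u);us=[f[:2]*np.sign(f[:2]@u) for f in(fl,fr)];u=us[0]+us[1];u/=np.linalg.norm(u);n=np.array([-u[1],u[0]])
    c=u*((t+b)@u/2)+n*((fl[2:]+fr[2:])@n/2)
    return c,np.arctan2(u[1],u[0]),(t-b)@u,(fr[2:]-fl[2:])@n
E
python3 - <<'E'
from h import *
d=np.load("pics/w4.npz")
L=[(289+3*(y-91)/206,y) for y in range(100,250,8)];R=[(364-6*(y-91)/206,y) for y in range(100,250,8)]
T=[(x,91) for x in range(297,358,6)];B=[(x,297) for x in range(300,352,6)]
c,a,l,w=fitplate(d,L,R,T,B,12);print(c,a,l,w)
print(plate(d,[[325,267.5],[325.5,130.5]],12))
print("grasp pt -22:",c-22*np.array([np.cos(a),np.sin(a)]))
print(plane(cloud(d,300,350,150,250)))
E
```

```text
[527.65424  20.09356] -1.4520838 170.81685 -55.932144
(array([527.38009032,  19.29366469]), np.float64(-1.4512995732958511), np.float64(112.46287888977355))
grasp pt -22: [525.0487   41.93872]
(array([ 2.88492978e-03, -1.82518007e-03,  1.16603094e+01]), array([528.5167409 ,  18.19784283,  11.6603094 ]), np.float64(0.6306064552915037), 313)
```

Emit:
{"name": "send_rows", "arguments": {"rows": [[0, 0, 0, 0, 30, 10, -1], [0, 0, 0, 0, 40, 10, -1], [0, 0, 0, 0, 40, 10, -1], [0, 0, 0, 0, 40, 10, -1], [0, 0, 0, 0, 40, 10, -1]]}}

```text
time: 8.43
eef_pos: [532.0, 219.6, 259.1]
tool_rot: [2.34, -2.091, -0.003]
force: [0.4, -0.7, -0.4]
grip_width: 85.5
grip_force: 0.0
```

Emit:
{"name": "send_rows", "arguments": {"rows": [[0, 0, 0, 0, 20, 10, -1], [0, 0, 0, 0, 0, 0, -1], [0, 0, 0, 0, 0, 0, -1], [0, 0, 0, 0, 0, 0, -1], [0, 0, 0, 0, 0, 0, -1]]}}

```text
time: 8.85
eef_pos: [532.6, 237.1, 269.4]
tool_rot: [2.34, -2.092, -0.002]
force: [0.2, 0.2, 0.3]
grip_width: 85.4
grip_force: 0.0
```

```bash
python3 - <<'E'
from plant import r
from h import *
o=r.get_obs();print(o["time"],o["qpos"].round(2),o["eef_pos"],o["tool_rot"],o["force"])
d=r.get_image("wrist");np.savez("pics/w5.npz",**d);cv2.imwrite("pics/w5.png",d["pixels"])
E
```

```text
8.85 [ 0.29  0.38 -0.07  1.12 -0.   -1.39] [532.64285007 237.05774981 269.35759667] [ 2.33964155e+00 -2.09235142e+00 -2.03245466e-03] [0.16632056 0.15274935 0.29380433]
```

View pics/w5.png

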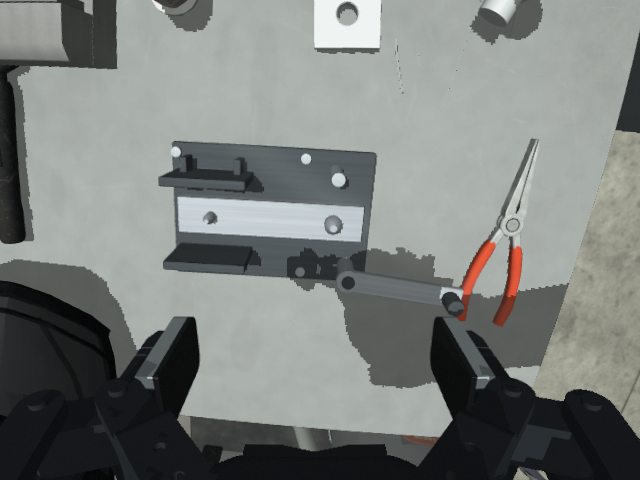

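Jig view: the seat rail spans (178,197) to (362,242), with the thin pin at (208,217) and the thick pin at (333,222). The stop post top is at (339,180), the pivot at (347,280) and the knob at about (452,300). The pliers' handle at (462,318) is near the knob. I'll fit the rail and check it with an overlay.

```bash
python3 - <<'E'
from h import *
d=np.load("pics/w5.npz");g=cv2.cvtColor(d["pixels"],cv2.COLOR_BGR2GRAY)
ln=lambda p:cv2.fitLine(p.astype(np.float32),cv2.DIST_HUBER,0,.01,.01).ravel()
U=ray(d,[edge(g,(x,197+9*(x-178)/186),(0,1),5) for x in range(255,356,4)],24)[:,:2]
D=ray(d,[edge(g,(x,232+10*(x-178)/186),(0,1),5) for x in range(255,356,4)],24)[:,:2]
A=ray(d,[edge(g,(178,y),(1,0),5) for y in range(203,228,3)],24)[:,:2].mean(0)
B=ray(d,[edge(g,(363,y),(1,0),5) for y in range(212,238,3)],24)[:,:2].mean(0)
fu,fd=ln(U),ln(D)
u=(A-B)/np.linalg.norm(A-B);us=[f[:2]*np.sign(f[:2]@u) for f in(fu,fd)];print([np.arctan2(x[1],x[0]) for x in us],"ends",np.arctan2(u[1],u[0]),np.linalg.norm(A-B))
u=sum(us);u/=np.linalg.norm(u);n=np.array([-u[1],u[0]])
print("width",(fd[2:]-fu[2:])@n)
c=u*((A+B)@u/2)+n*((fu[2:]+fd[2:])@n/2);a=np.arctan2(u[1],u[0]);print("jig",c,a)
W=lambda x,y,z:np.r_[c+x*u+y*n,z]
pts=[W(-58,0,42),W(55,0,42),W(-58,-46,56),W(-74,46,52),W(-58,8,24),W(-58,-8,24),W(-66,0,24),W(-50,0,24)]
q=proj(d,np.array(pts));print(q.round(1))
im=d["pixels"][130:330,150:480].copy();S=2.4;im=cv2.resize(im,None,fx=S,fy=S,interpolation=cv2.INTER_CUBIC)
for p in q: cv2.drawMarker(im,tuple(int(v) for v in ((p-[150,130]+.5)*S)),(0,0,255),0,7)
for zz in(24,):
  for p in proj(d,np.array([W(x,y,24) for x in(-86,86) for y in(-17,17)])): cv2.drawMarker(im,tuple(int(v) for v in ((p-[150,130]+.5)*S)),(0,255,0),0,9)
for x in (9,81):
  for y in(-33,-41,33,41):
    p=proj(d,W(x,y,60))[0];cv2.drawMarker(im,tuple(int(v) for v in ((p-[150,130]+.5)*S)),(255,0,255),0,9)
cv2.imwrite("pics/w5c.png",im)
E
```

```text
[np.float64(0.05118528382868467), np.float64(0.05148454500160209)] ends 0.06008090911602487 171.0717655450565
width 33.524573271841845
jig [569.74183554 260.0738687 ] 0.05133491441794565
[[333.2 228.2]
 [205.5 220.9]
 [338.2 179.3]
 [347.6 281.5]
 [331.6 230.9]
 [332.9 214.3]
 [340.9 223.2]
 [323.7 222.2]]
```

View pics/w5c.png

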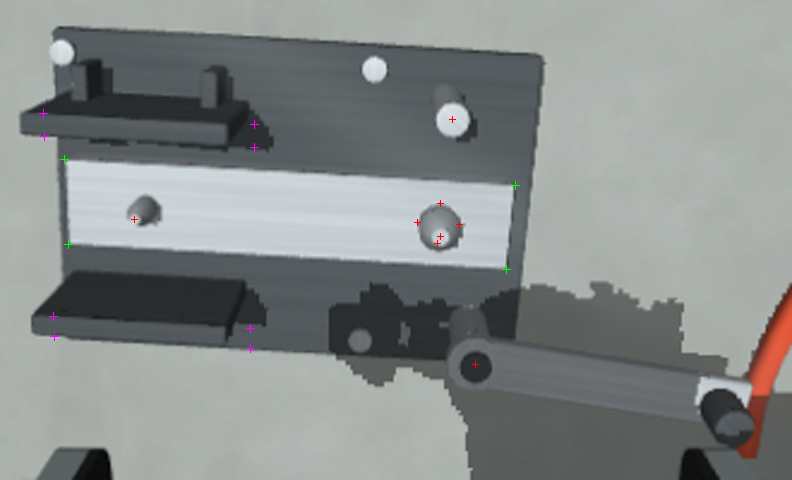

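Emit:
{"name": "send_rows", "arguments": {"rows": [[0, 0, 0.007, 0, -35, 0, -1], [0, 0, 0, -1.6, -40, 0, -1], [0, 0, 0, -2, -40, -20, -1], [0, 0, 0, -2, -40, -30, -1], [0, 0, 0, -2, -40.2, -30, -1]]}}

```text
time: 9.32
eef_pos: [526.2, 57.0, 202.1]
tool_rot: [-2.348, 2.085, -0.002]
force: [1.0, 0.1, 0.6]
grip_width: 85.1
grip_force: 0.0
```

Emit:
{"name": "send_rows", "arguments": {"rows": [[0, 0, 0, 0, 0, -35, -1], [0, 0, 0, 0, 0, -35, -1], [0, 0, 0, 0, 0, -24.4, -1], [0, 0, 0, 0, 0, 0, -1], [0, 0, 0, 0, 0, 0, -1]]}}

```text
time: 9.73
eef_pos: [525.0, 58.8, 107.2]
tool_rot: [2.347, -2.084, -0.004]
force: [0.4, 0.7, 0.5]
grip_width: 85.3
grip_force: 0.0
```

Emit:
{"name": "send_rows", "arguments": {"rows": [[0, 0, 0, 0, 0, 0, -1], [0, 0, 0, 0, 0, 0, -1], [0, 0, 0, 0, 0, 0, -1]]}}

```text
time: 9.98
eef_pos: [527.9, 59.8, 110.0]
tool_rot: [-2.35, 2.082, -0.004]
force: [0.5, -0.2, 0.6]
grip_width: 85.4
grip_force: 0.0
```

Emit:
{"name": "send_rows", "arguments": {"rows": [[0, 0, 0, -1, -9, -10, -1], [0, 0, 0, -1, -8.5, -20, -1], [0, 0, 0, 0, 0, -25, -1], [0, 0, 0, 0, 0, -15, -1], [0, 0, 0, 0, 0, 0, -1]]}}

```text
time: 10.4
eef_pos: [523.0, 42.4, 36.5]
tool_rot: [2.35, -2.082, -0.004]
force: [-0.1, -0.0, 0.3]
grip_width: 85.3
grip_force: 0.0
```

Emit:
{"name": "send_rows", "arguments": {"rows": [[0, 0, 0, 0, 0, 0, -1], [0, 0, 0, 0, 0, 0, -1]]}}

```text
time: 10.57
eef_pos: [525.6, 42.4, 39.6]
tool_rot: [-2.35, 2.082, -0.003]
force: [0.3, -0.5, -0.2]
grip_width: 85.4
grip_force: 0.0
```

```bash
python3 - <<'E'
from plant import r
from h import *
for i in range(4):
    d=r.get_image("wrist");o=r.get_obs();print(o["time"],o["eef_pos"],o["tool_rot"])
E
```

```text
10.6167 [525.82043312  42.38465185  39.71022891] [-2.3501281   2.08221668 -0.0034986 ]
10.6667 [525.7804866   42.39837682  39.66781602] [-2.35009621  2.08218193 -0.00352829]
10.7167 [525.63293407  42.36625203  39.55670348] [-2.35015543  2.08232053 -0.00328559]
10.7667 [525.40668613  42.36549268  39.33142122] [-2.35025752  2.08257716 -0.00279721]
```

Emit:
{"name": "send_rows", "arguments": {"rows": [[0, 0, 0, 0, 0, -8, -1], [0, 0, 0, 0, 0, -5.5, -1], [0, 0, 0, 0, 0, 0, -1], [0, 0, 0, 0, 0, 0, -1], [0, 0, 0, 0, 0, 0, 1]]}}

```text
time: 11.18
eef_pos: [524.2, 42.3, 24.4]
tool_rot: [2.351, -2.084, -0.001]
force: [0.3, -0.6, 0.1]
grip_width: 75.2
grip_force: 0.0
```

Emit:
{"name": "send_rows", "arguments": {"rows": [[0, 0, 0, 0, 0, 0, 1], [0, 0, 0, 0, 0, 0, 1], [0, 0, 0, 0, 0, 0, 1], [0, 0, 0, 0, 0, 0, 1], [0, 0, 0, 0, 0, 0, 1]]}}

```text
time: 11.6
eef_pos: [525.1, 42.3, 25.5]
tool_rot: [-2.35, 2.083, -0.002]
force: [-1.2, 0.3, 5.6]
grip_width: 53.9
grip_force: 62.4
```

Emit:
{"name": "send_rows", "arguments": {"rows": [[0, 0, 0, 0, 0, 10, 1], [0, 0, 0, 0, 0, 20, 1], [0, 0, 0, 0, 0, 20, 1], [0, 0, 0, 0, 0, 10, 1], [0, 0, 0, 0, 0, 0, 1]]}}

```text
time: 12.02
eef_pos: [526.1, 42.2, 87.0]
tool_rot: [-2.349, 2.082, -0.005]
force: [-0.2, -0.8, -2.2]
grip_width: 53.4
grip_force: 64.2
```

```bash
python3 - <<'E'
from plant import r
from h import *
for i in range(4): d=r.get_image("wrist")
o=r.get_obs();print(o["time"],o["eef_pos"],o["tool_rot"],o["force"],o["grip_width"])
np.savez("pics/w6.npz",**d)
c,m,s,n=plane(cloud(d,285,355,240,400));print(c,m,s,n,"z at tcp",m[2]+c[:2]@(o["eef_pos"][:2]-m[:2]))
cv2.imwrite("pics/w6.png",d["pixels"])
E
```

```text
12.2167 [523.43762398  42.34532001  83.5877467 ] [ 2.35015767 -2.08300087 -0.00247341] [ 0.12382949  0.55421351 -2.84483894] 53.7382620949262
[-2.99747705e-03  1.29401531e-02  6.99801355e+01] [521.74572619  35.51961069  69.9801355 ] 0.5335676165915414 700 z at tcp 70.06338980023872
```

View pics/w6.png

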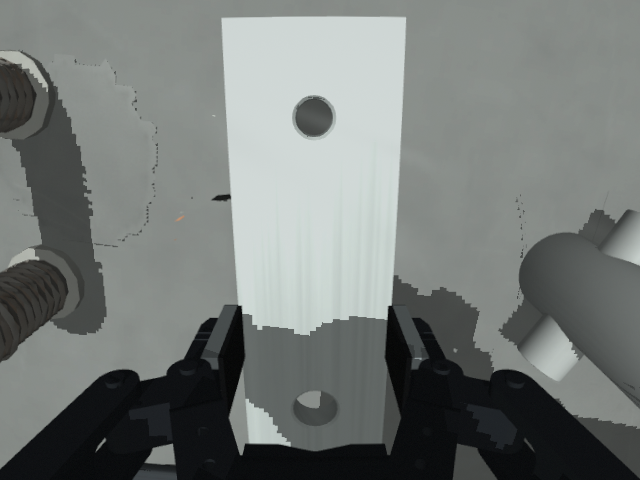

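The plate is held by its other half, with the small hole at (314,117) and the large hole at (315,408). Next is its pose relative to the tool.

```bash
python3 - <<'E'
from h import *
d=np.load("pics/w6.npz");g=cv2.cvtColor(d["pixels"],cv2.COLOR_BGR2GRAY)
def hole(c,R):
    P=np.array([edge(g,(c[0]+R*np.cos(t),c[1]+.95*R*np.sin(t)),(np.cos(t),np.sin(t)),5) for t in np.arange(0,6.28,.2)],np.float32)
    return cv2.fitEllipse(P)
e1=hole((314,117),21);e2=hole((315,408),22);print(e1,e2)
p=np.vstack([ray(d,[[315,408]],70.4),ray(d,[e1[0]],69.0)])[:,:2]
v=p[1]-p[0];L=np.linalg.norm(v);u=v/L;c=p[0]+58*u if 0 else p[1]-55*u
tcp=np.array([523.44,42.35]);ty=2*np.arctan2(-2.083,2.3502)-np.pi/2
print(p,L,"ang",np.arctan2(u[1],u[0]),"tool-based",ty+np.pi/2,"tcp in plate",(tcp-c)@u,(tcp-c)@[-u[1],u[0]])
E
```

```text
((313.1458435058594, 115.67212677001953), (37.549259185791016, 41.89611053466797), 164.9024658203125) ((315.1282043457031, 407.8796081542969), (35.31066131591797, 44.33534240722656), 87.36954498291016)
[[518.2274094   76.22714966]
 [532.50282843 -35.49379298]] 112.62928842900645 ang -1.4437075371143604 tool-based -1.450397001501651 tcp in plate -23.364675181317374 0.8767260253551727
```

Emit:
{"name": "send_rows", "arguments": {"rows": [[0, 0, 0, 0, 0, 30, 1], [0, 0, 0, 0, 0, 40, 1], [0, 0, 0.06, 0, 14, 8, 1], [0, 0, 0.1, 1.6, 14, 0, 1], [0, 0, 0.1, 1.6, 14, 0, 1]]}}

```text
time: 12.63
eef_pos: [527.7, 84.6, 162.6]
tool_rot: [-2.605, 1.756, -0.0]
force: [-0.2, -0.1, -3.4]
grip_width: 53.4
grip_force: 65.3
```

Emit:
{"name": "send_rows", "arguments": {"rows": [[0, 0, 0.1, 1.6, 14, 0, 1], [0, 0, 0.1, 1.6, 14, 0, 1], [0, 0, 0.1, 1.6, 14, 0, 1], [0, 0, 0.1, 1.6, 14, 0, 1], [0, 0, 0.1, 1.6, 14, 0, 1]]}}

```text
time: 13.05
eef_pos: [534.6, 154.8, 161.0]
tool_rot: [2.958, -1.055, -0.004]
force: [0.3, -0.5, -3.0]
grip_width: 53.5
grip_force: 65.3
```

Emit:
{"name": "send_rows", "arguments": {"rows": [[0, 0, 0.1, 1.6, 14, 0, 1], [0, 0, 0.1, 1.6, 14, 0, 1], [0, 0, 0.1, 1.6, 14, 0, 1], [0, 0, 0.1, 1.6, 14, 0, 1], [0, 0, 0.1, 1.6, 14, 0, 1]]}}

```text
time: 13.47
eef_pos: [542.7, 224.6, 160.8]
tool_rot: [3.127, -0.291, -0.005]
force: [-0.3, -0.5, -3.2]
grip_width: 53.5
grip_force: 65.3
```

Emit:
{"name": "send_rows", "arguments": {"rows": [[0, 0, 0.1, 1.6, 14, 0, 1], [0, 0, 0.1, 1.6, 7, 0, 1], [0, 0, 0.041, 0, 0, 0, 1], [0, 0, 0, 0, 0, 0, 1], [0, 0, 0, 0, 0, 0, 1]]}}

```text
time: 13.88
eef_pos: [545.9, 245.0, 161.2]
tool_rot: [3.14, 0.078, -0.004]
force: [0.5, 0.0, -3.7]
grip_width: 53.8
grip_force: 65.4
```

```bash
python3 - <<'E'
from plant import r
from h import *
for i in range(5): d=r.get_image("wrist");o=r.get_obs();print(o["eef_pos"])
o=r.get_obs();print(o["time"],o["qpos"].round(2),o["eef_pos"],o["tool_rot"],o["force"],o["grip_width"])
t=o["tool_rot"];t=t*np.sign(t[0]);print("plate ang",2*np.arctan2(t[1],t[0])+np.pi*0)
np.savez("pics/w7.npz",**d);cv2.imwrite("pics/w7.png",d["pixels"])
E
```

```text
[546.12569451 244.9153432  161.45968864]
[546.31323058 244.84258661 161.74362205]
[546.48036045 244.84823401 162.01630511]
[546.61748648 244.8892232  162.23995139]
[546.74093234 244.93728117 162.42708086]
14.1333 [ 0.3   0.49 -0.19  0.89 -0.   -2.89] [546.74093234 244.93728117 162.42708086] [ 3.14049458e+00  7.80528561e-02 -5.94447591e-04] [ 0.02956977  0.16895863 -3.55473539] 53.74819747390083
plate ang 0.04969713461021295
```

Emit:
{"name": "send_rows", "arguments": {"rows": [[0, 0, 0, 1, 14.4, 0, 1], [0, 0, 0, 0, 0, -30, 1], [0, 0, 0, 0, 0, -30, 1], [0, 0, 0, 0, 0, -11, 1], [0, 0, 0, 0, 0, 0, 1]]}}

```text
time: 14.55
eef_pos: [545.1, 259.2, 88.4]
tool_rot: [3.139, 0.08, -0.01]
force: [-1.3, 0.1, -2.6]
grip_width: 53.4
grip_force: 65.3
```

```bash
python3 - <<'E'
from plant import r
from h import *
z=[]
for i in range(12): d=r.get_image("wrist");o=r.get_obs();z.append(o["eef_pos"])
print(np.mean(z,0),np.ptp(z,0),o["eef_pos"],o["tool_rot"],o["force"],o["time"])
np.savez("pics/w7.npz",**d)
cv2.imwrite("pics/w7.png",d["pixels"])
c=np.array([569.74,260.07]);a=.0535;u=np.array([np.cos(a),np.sin(a)]);n=np.array([-u[1],u[0]])
print("pred pin px",proj(d,np.array([np.r_[c-58*u,42],np.r_[c+55*u,42]])))
print("pred small hole if aligned, at top z",proj(d,np.array([np.r_[c+55*u,o["eef_pos"][2]-13.5],np.r_[c-58*u,o["eef_pos"][2]-13.5]])))
E
```

```text
[548.45600763 259.93931502  92.60467938] [2.7609191  0.61134232 3.12728452] [547.99813198 259.69287738  92.0004607 ] [-3.14042866e+00 -7.92784434e-02 -8.42146103e-04] [-0.132076    0.26407095 -2.48146218] 15.15
pred pin px [[314.14198743 356.24096873]
 [313.54051062 113.14088448]]
pred small hole if aligned, at top z [[313.29565166 115.11231818]
 [314.08090344 408.01686692]]
```

View pics/w7.png

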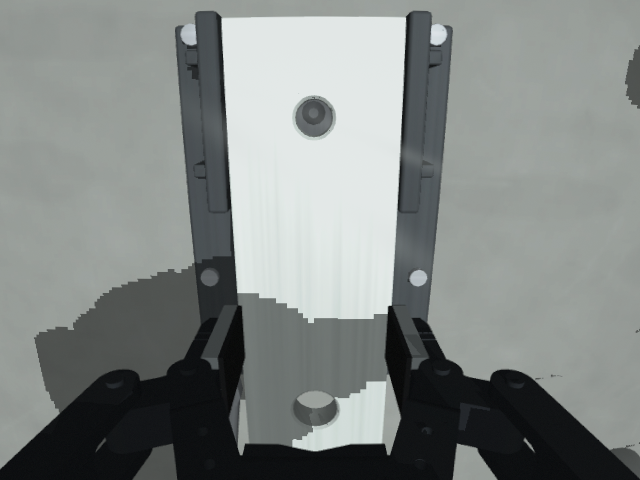

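The thin pin's nose shows at (314,113), centred in the small hole at (314,117). It is aligned, so I lower it.

Emit:
{"name": "send_rows", "arguments": {"rows": [[0, 0, 0, 0, 0, -12, 1], [0, 0, 0, 0, 0, -12, 1], [0, 0, 0, 0, 0, -6, 1], [0, 0, 0, 0, 0, 0, 1], [0, 0, 0, 0, 0, 0, 1]]}}

```text
time: 15.57
eef_pos: [548.1, 259.7, 60.8]
tool_rot: [3.141, 0.08, -0.0]
force: [3.2, 1.4, -5.4]
grip_width: 53.6
grip_force: 65.1
```

Emit:
{"name": "send_rows", "arguments": {"rows": [[0, 0, 0, 0, 0, -3, 1], [0, 0, 0, 0, 0, -2, 1], [0, 0, 0, 0, 0, -2, 1], [0, 0, 0, 0, 0, 0, 1], [0, 0, 0, 0, 0, 0, 1]]}}

```text
time: 15.98
eef_pos: [548.1, 259.9, 54.8]
tool_rot: [-3.14, -0.079, -0.001]
force: [2.5, 1.2, -3.0]
grip_width: 53.5
grip_force: 65.4
```

Emit:
{"name": "send_rows", "arguments": {"rows": [[0, 0, 0, 0, 0, -2, 1], [0, 0, 0, 0, 0, -2, 1], [0, 0, 0, 0, 0, -1, 1], [0, 0, 0, 0, 0, 0, 1], [0, 0, 0, 0, 0, 0, 1]]}}

```text
time: 16.4
eef_pos: [548.1, 259.9, 49.6]
tool_rot: [-3.14, -0.08, -0.001]
force: [3.4, 1.8, -2.3]
grip_width: 53.4
grip_force: 65.4
```

```bash
python3 - <<'E'
from plant import r
from h import *
for i in range(3): d=r.get_image("wrist")
o=r.get_obs();print(o["time"],o["eef_pos"],o["tool_rot"],o["force"],o["ft_torque"])
P=cloud(d,245,380,150,290);print(plane(P))
E
```

```text
16.55 [548.0663919  259.87721659  49.63582507] [-3.14021594e+00 -7.96151724e-02 -7.37579433e-04] [ 3.10005473  2.93133384 -3.42399493] [ 0.5449875  -0.73090118 -0.02873398]
(array([ 1.87962280e-03, -1.20424423e-03,  3.57109354e+01]), array([590.58436431, 262.15964189,  35.71093538]), np.float64(0.5737873770788532), 1173)
```

Emit:
{"name": "send_rows", "arguments": {"rows": [[0, 0, 0, 0, 0, -1, 1], [0, 0, 0, 0, 0, 0, 1], [0, 0, 0, 0, 0, 0, -1], [0, 0, 0, 0, 0, 0, -1], [0, 0, 0, 0, 0, 0, -1]]}}

```text
time: 16.97
eef_pos: [546.7, 259.1, 48.2]
tool_rot: [3.139, 0.079, -0.003]
force: [-0.0, -0.1, 0.5]
grip_width: 85.3
grip_force: 0.0
```

Emit:
{"name": "send_rows", "arguments": {"rows": [[0, 0, 0, 0, 0, 0, -1], [0, 0, 0, 0, 0, 0, -1], [0, 0, 0, 0, 0, 0, -1], [0, 0, 0, 0, 0, 20, -1], [0, 0, 0, 0, 0, 40, -1]]}}

```text
time: 17.38
eef_pos: [543.9, 258.3, 104.3]
tool_rot: [3.137, 0.079, -0.015]
force: [0.3, 0.1, -0.1]
grip_width: 85.5
grip_force: 0.0
```

Emit:
{"name": "send_rows", "arguments": {"rows": [[0, 0, 0, 0, 0, 40, -1], [0, 0, 0, 0, 0, 30, -1], [0, 0, 0, 0, 0, 30, -1], [0, 0, 0, 0, 0, 0, 1], [0, 0, 0, 0, 0, 0, 1]]}}

```text
time: 17.8
eef_pos: [549.1, 260.1, 210.8]
tool_rot: [-3.139, -0.079, -0.007]
force: [-0.5, 0.5, -0.2]
grip_width: 63.6
grip_force: 0.0
```

```bash
python3 - <<'E'
from plant import r
from h import *
for i in range(3): d=r.get_image("wrist")
o=r.get_obs();print(o["time"],o["eef_pos"],o["qpos"].round(2),o["tool_rot"],o["force"])
np.savez("pics/w8.npz",**d);cv2.imwrite("pics/w8.png",d["pixels"])
c=np.array([569.74,260.07]);a=.0535;u=np.array([np.cos(a),np.sin(a)]);n=np.array([-u[1],u[0]])
print("holes pred",proj(d,np.array([np.r_[c+55*u,36],np.r_[c-58*u,36]])))
t=np.load("pics/w5.npz");h=c-74*u+46*n;print("hinge",h)
k=ray(t,[[452.5,304.5],[150+722/2.4,130+390/2.4]],52)[:,:2];print("knob base-ish",k,[np.arctan2(*(x-h)[::-1])-a-2.88 for x in k],[np.linalg.norm(x-h) for x in k])
q=ray(t,[[150+735/2.4,130+428/2.4]],74)[:,:2];print("knob top",q,np.arctan2(*(q[0]-h)[::-1])-a-2.88,np.linalg.norm(q[0]-h))
E
```

```text
17.95 [546.83143977 259.30399079 207.05813179] [ 0.32  0.46 -0.11  1.   -0.   -2.87] [ 3.13971933  0.07943987 -0.00411134] [ 0.57801372  0.00452727 -0.23432349]
holes pred [[313.37160754 108.10387718]
 [313.75454992 262.50674928]]
hinge [493.38605182 302.04707229]
knob base-ish [[393.27559424 314.85495935]
 [397.60094129 302.98255433]] [np.float64(0.08084635168455456), np.float64(0.19832649795994284)] [np.float64(100.92643701432308), np.float64(95.78967859812771)]
knob top [[398.73485268 307.84146862]] 0.1469505436761298 94.82839515861522
```

View pics/w8.png

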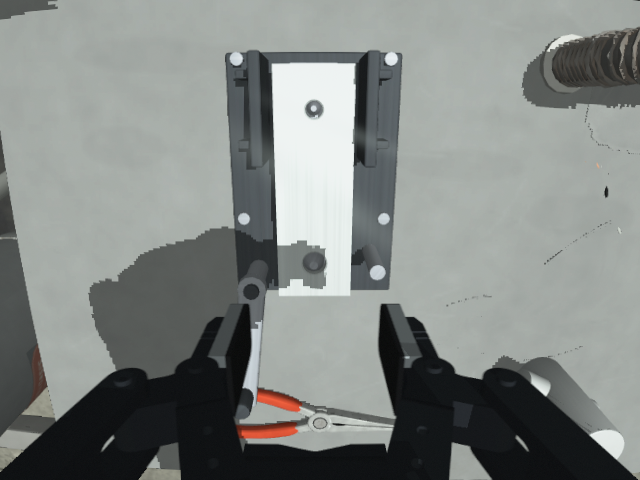

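Wrist view: the plate is seated with both pins showing in the holes at (314,108) and (314,262). The strap is still open, its knob near (399,308) in world x,y at about 0.15 rad. Next I go behind the knob with the fingers shut.

Emit:
{"name": "send_rows", "arguments": {"rows": [[0, 0, -0.11, -10, 5.8, 0, 1], [0, 0, -0.11, -10, 5.8, 0, 1], [0, 0, -0.11, -10, 5.8, 0, 1], [0, 0, -0.11, -10, 5.8, 0, 1], [0, 0, -0.11, -10, 5.8, 0, 1]]}}

```text
time: 18.37
eef_pos: [496.3, 288.4, 206.6]
tool_rot: [3.04, -0.784, -0.005]
force: [-0.1, 0.6, -0.2]
grip_width: -0.1
grip_force: 0.0
```

Emit:
{"name": "send_rows", "arguments": {"rows": [[0, 0, -0.11, -10, 5.8, 0, 1], [0, 0, -0.11, -10, 5.8, 0, 1], [0, 0, -0.11, -10, 5.8, 0, 1], [0, 0, -0.11, -10, 5.8, 0, 1], [0, 0, -0.11, -10, 5.8, 0, 1]]}}

```text
time: 18.78
eef_pos: [446.3, 317.4, 206.7]
tool_rot: [2.712, -1.58, -0.003]
force: [0.9, 1.3, -0.1]
grip_width: -0.1
grip_force: 0.0
```

Emit:
{"name": "send_rows", "arguments": {"rows": [[0, 0, -0.11, -10, 5.8, 0, 1], [0, 0, -0.11, -10, 5.8, 0, 1], [0, 0, -0.11, -10, 5.8, 0, 1], [0, 0, -0.11, -10, 5.8, 0, 1], [0, 0, -0.06, 0, 0, 0, 1]]}}

```text
time: 19.2
eef_pos: [405.0, 341.0, 206.7]
tool_rot: [2.239, -2.198, -0.003]
force: [-0.4, 0.1, -0.6]
grip_width: -0.1
grip_force: 0.0
```

```bash
python3 - <<'E'
from plant import r
from h import *
for i in range(4): d=r.get_image("wrist")
o=r.get_obs();print(o["time"],o["eef_pos"],o["qpos"].round(2),o["tool_rot"],o["grip_width"])
P=cloud(d,200,440,200,479,2);T=o["eef_pos"]
k=(np.hypot(*(P-T)[:,:2].T)<60)&(P[:,2]>100);Q=(P[k]-T);print("lowest finger pts rel TCP",np.percentile(Q[:,2],[0,.5,1,5,50]))
q=Q[Q[:,2]<Q[:,2].min()+6];print(q.min(0),q.max(0),len(q))
t=r.get_image("top");g=t["pixels"]
np.savez("pics/t9.npz",**t)
h=np.array([493.39,302.05]);a=.0535
print("knob px pred top",proj(t,np.array([[398.7,307.8,74]])))
E
```

```text
19.4 [407.39115982 340.48961985 207.51243736] [ 0.56  0.33 -0.31  0.93 -0.   -1.04] [ 2.24534694e+00 -2.19441657e+00 -5.64166018e-04] 0.26557910948685426
lowest finger pts rel TCP [-19.68362072 -15.87301395 -13.99468289  -2.13304676  35.21905222]
[-13.61814682 -12.63886536 -19.68362072] [ 10.72942805  -7.05327881 -13.81203671] 82
knob px pred top [[183.55247219 297.61733602]]
```

Emit:
{"name": "send_rows", "arguments": {"rows": [[0, 0, 0, 0, 0, -38, 1], [0, 0, 0, 0, 0, -38, 1], [0, 0, 0, 0, 0, -35, 1], [0, 0, 0, 0, 0, -17, 1], [0, 0, 0, 0, 0, 0, 1]]}}

```text
time: 19.87
eef_pos: [405.1, 338.6, 76.3]
tool_rot: [2.239, -2.192, -0.003]
force: [-1.1, -0.8, -0.1]
grip_width: -0.0
grip_force: 0.0
```

```bash
python3 - <<'E'
from plant import r
from h import *
for i in range(3): r.get_image("wrist")
o=r.get_obs();p=o["eef_pos"];print(p,o["force"],o["time"])
h=np.array([493.39,302.05]);th=2.72+.095*np.arange(1,21);W=h+95*np.c_[np.cos(th),np.sin(th)]
D=np.diff(np.vstack([p[:2],W]),axis=0);print(D.round(1).tolist(),W[-1])
E
```

```text
[408.65659897 341.1310062   81.42988363] [0.28883073 0.17256594 0.05826252] 20.0167
[[-5.2, -8.6], [-2.5, -8.7], [-1.7, -8.9], [-0.8, -9.0], [0.1, -9.0], [0.9, -9.0], [1.8, -8.8], [2.6, -8.6], [3.4, -8.4], [4.2, -8.0], [4.9, -7.6], [5.6, -7.1], [6.3, -6.5], [6.8, -5.9], [7.4, -5.2], [7.8, -4.5], [8.2, -3.7], [8.5, -2.9], [8.8, -2.1], [8.9, -1.3]] [484.62552781 207.45515856]
```

Emit:
{"name": "send_rows", "arguments": {"rows": [[0, 0, 0.075, -4, -8.6, 0, 1], [0, 0, 0.075, -2.5, -8.7, 0, 1], [0, 0, 0.075, -1.7, -8.9, 0, 1], [0, 0, 0.075, -0.8, -9, 0, 1], [0, 0, 0.075, 0.1, -9, 0, 1]]}}

```text
time: 20.43
eef_pos: [400.6, 297.5, 83.0]
tool_rot: [-2.615, 1.732, -0.003]
force: [0.2, 0.6, -0.7]
grip_width: 0.1
grip_force: 0.4
```

Emit:
{"name": "send_rows", "arguments": {"rows": [[0, 0, 0.075, 0.9, -9, 0, 1], [0, 0, 0.075, 1.8, -8.8, 0, 1], [0, 0, 0.075, 2.6, -8.6, 0, 1], [0, 0, 0.075, 3.4, -8.4, 0, 1], [0, 0, 0.075, 4.2, -8, 0, 1]]}}

```text
time: 20.85
eef_pos: [413.7, 254.5, 82.9]
tool_rot: [-2.893, 1.215, -0.004]
force: [-0.0, 0.7, -0.4]
grip_width: -0.0
grip_force: 0.4
```

Emit:
{"name": "send_rows", "arguments": {"rows": [[0, 0, 0.075, 4.9, -7.6, 0, 1], [0, 0, 0.075, 5.6, -7.1, 0, 1], [0, 0, 0.075, 6.3, -6.5, 0, 1], [0, 0, 0.075, 6.8, -5.9, 0, 1], [0, 0, 0.075, 7.4, -5.2, 0, 1]]}}

```text
time: 21.27
eef_pos: [444.7, 222.0, 82.9]
tool_rot: [-3.07, 0.655, -0.005]
force: [-1.4, 0.2, 0.2]
grip_width: -0.3
grip_force: 0.4
```

```bash
python3 - <<'E'
from plant import r
from h import *
for i in range(2): d=r.get_image("top")
o=r.get_obs();p=o["eef_pos"];print(p,o["force"],o["time"],o["qpos"].round(2))
h=np.array([493.39,302.05]);v=p[:2]-h;print("tool ang",np.arctan2(v[1],v[0])%(2*np.pi),np.hypot(*v))
th=4.62;th=np.array([4.24,4.335,4.43,4.525,4.62]);W=h+95*np.c_[np.cos(th),np.sin(th)];print(np.diff(np.vstack([p[:2],W]),axis=0).round(1).tolist())
E
```

```text
[445.64580042 221.64032289  82.77591204] [ 0.80840998 -0.27617389  0.46814006] 21.3667 [ 0.31  0.42 -0.56  0.59 -0.   -2.4 ]
tool ang 4.176568972507619 93.51590648901117
[[4.5, -4.2], [8.2, -3.7], [8.5, -2.9], [8.8, -2.1], [8.9, -1.3]]
```

Emit:
{"name": "send_rows", "arguments": {"rows": [[0, 0, 0.075, 4.5, -4.2, 0, 1], [0, 0, 0.075, 8.2, -3.7, 0, 1], [0, 0, 0.075, 8.5, -2.9, 0, 1], [0, 0, 0.075, 6, -1.5, 0, 1], [0, 0, 0, 0, 0, 0, 1]]}}

```text
time: 21.78
eef_pos: [471.8, 209.6, 82.0]
tool_rot: [-3.135, 0.197, -0.005]
force: [0.1, 0.2, 0.4]
grip_width: -0.2
grip_force: 0.0
```

Emit:
{"name": "send_rows", "arguments": {"rows": [[0, 0, 0, 2, 0, 0, 1], [0, 0, 0, 2, 0, 0, 1], [0, 0, 0, 0, 0, 0, 1]]}}

```text
time: 22.03
eef_pos: [474.2, 209.6, 81.0]
tool_rot: [-3.135, 0.197, -0.001]
force: [0.3, 0.5, 0.4]
grip_width: -0.0
grip_force: 0.0
```

Emit:
{"name": "send_rows", "arguments": {"rows": [[0, 0, 0, 2, 0, 0, 1], [0, 0, 0, 2, 0, 0, 1], [0, 0, 0, 0, 0, 0, 1]]}}

```text
time: 22.28
eef_pos: [478.3, 209.4, 80.7]
tool_rot: [3.135, -0.196, 0.0]
force: [-1.1, -0.2, -0.1]
grip_width: 0.1
grip_force: 0.0
```

Emit:
{"name": "send_rows", "arguments": {"rows": [[0, 0, 0, 2, 0, 0, 1], [0, 0, 0, 0, 0, 0, 1], [0, 0, 0, 0, 0, 0, 1]]}}

```text
time: 22.53
eef_pos: [480.3, 209.3, 80.6]
tool_rot: [-3.135, 0.196, -0.0]
force: [-0.3, 0.3, -0.4]
grip_width: 0.3
grip_force: 0.0
```

Emit:
{"name": "send_rows", "arguments": {"rows": [[0, 0, 0, 2, 0, 0, 1], [0, 0, 0, 0, 0, 0, 1], [0, 0, 0, 0, 0, 0, 1]]}}

```text
time: 22.78
eef_pos: [480.6, 209.3, 80.3]
tool_rot: [-3.136, 0.195, 0.004]
force: [-4.5, 0.1, 3.2]
grip_width: -0.0
grip_force: 2.6
```

Emit:
{"name": "send_rows", "arguments": {"rows": [[0, 0, 0, 2, 0, 0, 1], [0, 0, 0, 0, 0, 0, 1], [0, 0, 0, 0, 0, 0, 1]]}}

```text
time: 23.03
eef_pos: [480.9, 209.4, 80.1]
tool_rot: [-3.136, 0.194, 0.009]
force: [-9.8, 1.0, 5.7]
grip_width: -0.3
grip_force: 4.7
```

Emit:
{"name": "send_rows", "arguments": {"rows": [[0, 0, 0, -8, 0, 0, 1], [0, 0, 0, -20, 0, 0, 1], [0, 0, 0, -10, 0, 20, 1], [0, 0, 0, 0, 0, 40, 1], [0, 0, 0, 0, 0, 40, 1]]}}

```text
time: 23.45
eef_pos: [444.5, 208.8, 180.7]
tool_rot: [3.134, -0.195, -0.003]
force: [0.9, -0.5, 0.5]
grip_width: 0.0
grip_force: 0.0
```

Emit:
{"name": "send_rows", "arguments": {"rows": [[0, 0, 0, 0, 0, 40, 1], [0, 0, 0, 0, 0, 0, 1], [0, 0, 0, 0, 0, 0, 1], [0, 0, 0, 0, 0, 0, 1], [0, 0, 0, 0, 0, 0, 1]]}}

```text
time: 23.87
eef_pos: [445.4, 209.0, 219.4]
tool_rot: [3.135, -0.195, -0.002]
force: [0.6, -0.4, -1.2]
grip_width: 0.1
grip_force: 0.0
```

```bash
python3 - <<'E'
from plant import r
from h import *
d=r.get_image("wrist");o=r.get_obs();print(o["time"],o["eef_pos"],o["force"])
h=np.array([493.39,302.05]);c=np.array([569.74,260.07]);a=.0535
P=cloud(d,0,640,0,479,1)
k=P[(P[:,2]>68)&(P[:,2]<78)&(abs(P[:,0]-498)<40)&(abs(P[:,1]-207)<40)]
m=(k.min(0)+k.max(0))/2;print("knob",m,np.ptp(k,0),len(k))
v=np.median(k,0)[:2]-h;print("med",np.median(k,0),"strap angle",(np.arctan2(v[1],v[0])%(2*np.pi))-a-2.88,np.hypot(*v))
u=np.array([np.cos(a),np.sin(a)]);q=(P[:,:2]-c);x=q@u;y=q@[-u[1],u[0]]
s=(x>-40)&(x<80)&(abs(y)<25);print("plate plane",plane(P[s&(abs(P[:,2]-36)<6)]))
cv2.imwrite("pics/w10.png",d["pixels"])
E
```

```text
23.9167 [445.15368097 208.92237391 219.09642446] [-0.14727453  0.04839258 -0.51539153]
knob [498.56242703 207.70361701  71.76079816] [15.45414879 15.66394166  7.41711692] 475
med [498.66732213 207.57551222  73.27588775] strap angle 1.834690748038029 94.62176794725258
plate plane (array([-9.90555815e-04, -1.45965074e-03,  3.56738552e+01]), array([567.13307078, 260.3715891 ,  35.67385516]), np.float64(0.6657719304523144), 7487)
```

The strap measures 1.83 rad, which is at its stop, and the plate is flush. Handing in.

```bash
python3 -c "
from plant import r
print(r.job_done())"
```

```text
the job is handed in; nothing more can be done
None
```

I handed the job in at about 24 s: the plate is flush on the jig seat over both pins, the strap measured 1.83 rad (against its stop), and the arm is clear. I didn't re-measure the bystanders, and the hand-in returned no verdict.

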